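# Sweep the leftover heat sinks into the parts bay

### The job

Clear the test bench: with the fingers, sweep the three loose heat sinks along the bench top and through the open front of the blue parts bay, until all three lie wholly inside it. Only push them - do not lift any of them off the bench - and leave the small white bottle and the circuit module where they stand.

Things in the scene. Friction and masses are not known exactly. Their poses are not given: they have to be found in the camera images.
- sink1: silver-grey finned aluminium heat sink, a loose block 26 x 26 mm and 14 mm high, about 22 g, lying on the bench, fins up. Origin at the centre of the block (7 mm above the bench). It slides and turns freely when pushed on a side.
- sink2: silver-grey finned aluminium heat sink, a loose block 26 x 26 mm and 14 mm high, about 22 g, lying on the bench, fins up. Origin at the centre of the block (7 mm above the bench). It slides and turns freely when pushed on a side.
- sink3: silver-grey finned aluminium heat sink, a loose block 26 x 26 mm and 14 mm high, about 22 g, lying on the bench, fins up. Origin at the centre of the block (7 mm above the bench). It slides and turns freely when pushed on a side.
- bay: blue open-fronted parts bay fixed to the bench: back and two side walls 30 mm high, 6 mm thick; no front wall or sill, light blue floor level with the bench. Origin on the bench. In its frame the open front edge is at x = -55 mm, inner face of the back wall x = +50, inner faces of the side walls y = +75 and -75. Turned up to 17 degrees; its front (-x) faces roughly the robot.
- fixture: black board-test fixture fixed to the bench, an obstacle: base 130 (its x) x 120 (its y) x 45 mm high, with a steel clamp block and a red handle on top up to 82 mm above the bench. Origin at the centre of its underside. It stands beside the bay, to the left or to the right of it.
- bottle: small white round bottle with a red cap, loose, 40 mm in diameter and 85 mm tall, standing upright. Origin at the centre of its underside. To be left alone.
- module: loose circuit module in a clear plastic case, 70 (its x) x 50 (its y) x 28 mm with a green board and small parts on top (37 mm in all). Origin at the centre of its underside. To be left alone.

How it is judged:
By the outcome, as a careful person would: the job done as asked, in the order asked, and still so for the second after the job is handed in, with the robot touching nothing.
It also fails if it takes over 72 s, if anything falls off the work surface, if the arm or the gripper's body presses on something with over 40 N, if the wrist force passes 120 N, or if a joint passes its speed limit or range.

### The arm

A 6-joint arm with a two-finger parallel gripper is mounted at the origin on the work surface. World frame = base frame: x ahead of the robot, y to its left, z up, the work surface at z = 0. Lengths are in m, angles in degrees, forces in N, time in s.
With the tool pointing down it reaches from about 0.275 to 0.75 m from the base axis. Payload 10.2 kg.
Tool frame: the origin (TCP) lies midway between the tips of the shut fingers; the grasp point (between the pads) lies 19 mm behind it (manip.grasp_offset is the distance from the TCP to the grasp point, in m); z points along the fingers, y is the line along which they close (so a half turn about z gives the same grasp; the last joint's range is limited). The gripper opens to 85 mm and grips with 20 to 120 N. Pads are 22 mm wide; open, the fingers measure 114 mm over their backs; the gripper's body (76 mm by 85 mm) begins 54 mm behind the grasp point. The pads swing forward as they close: fully open they stand 13 mm farther back than shut.
Start: joints at [-78.174, 17.928, 85.812, -0, 76.261, -12.8], TCP at [0.219, -0.477, 0.193] pointing down, gripper open.
Joint ranges: [-168.41, 168.41], [-55.51, 124.54], [10.69, 146.95], [-70.63, 250.63], [1, 178], [-165.06, 165.06]. Speed limits (degrees/s): [136.94, 136.94, 172.46, 180, 180, 180].

### API

Orientations are given as [roll, pitch, yaw] about the fixed x, y, z axes, in that order (R = Rz(yaw) Ry(pitch) Rx(roll)).
In Python, from station import manip gives the robot as it stands.
- The arm moves only by the tool step_arm, never from a script. Its argument "motion" is a list of rows, each a list of 5 numbers: the shift along the tool's x, y, z in mm, then the turn about the tool's z in degrees, then the finger opening in mm, from 0 to 85.4. A call has 1 to 20 rows; each row is the pose to reach, as a shift and turn from the pose commanded when the call began, along the tool's axes at that moment; what a row does not reach only later rows make up. A row lasts 1/12 s, in which the tool goes at most 41.7 mm and 7.16 degrees, less where a joint would pass 70% of its speed; a pose out of reach is approached as far as the arm can. A call with a gripper value outside its range is refused whole. The fingers move at their own pace and stop on an object; the grip force is fixed at half the most. Time passes only in rows, so rows that repeat a pose let the fingers close. It gives the time, the measured TCP pose, the force, the opening and the grip force at its end, in the units of the state.
- manip.get_obs(): the state, without advancing time (a new reading comes with each control period).
- manip.get_image(name): name is "side" or "top"; returns a dict with "frame" (420x560x3 uint8, red, green, blue), "z_map" (420x560 float32, m along the optical axis (not along the pixel's ray), 0 where there is no reading), "fx", "fy", "cx", "cy" (pixels), "k1" (the pictures are not rectified: a ray, as slopes to the right and down, at radius r is drawn at 1 + k1 r^2 times it, then the intrinsics apply), "origin" and "orientation" of the camera in the world. Camera axes: x right, y down, z forward; pixel columns grow to the right and rows downward; lengths in m; the calibration is good to about 2 mm. A picture is of the moment at which its call begins.
- manip.hand_in(): hands the job in; it is judged then, once.
Trained networks look in a picture, given as the dict that the camera call returned (one of the last four; its "shot" number tells which), for a name from the list of things; names that differ only in an ending like _2 or _b are one class to them, and where a whole thing is asked for, a point or a joint stands for the part that bears it (a point fixed in the world has none). Each returns a list of dicts, best first, with "score" (0 to 1); they miss things now and then, are a little off and sometimes report something else, mostly with a low value. They report only what shows in the picture. A call takes as long as a camera call.
- manip.look_for(picture, query): "position" ([column, row] in pixels, amid what is visible of it).
- manip.place_of(picture, query): "position" ([column, row] in pixels: a listed point, or the origin of a listed thing).
The state is a dict: "clock": time; "qpos": joint angles; "joint_velocities": joint speeds; "joint_efforts": joint torques, N m; "tool_pos": TCP position; "tcp_rot": TCP orientation; "force": force on the tool from outside, world axes, zero at the start; "ft_torque": the same for the moment, N m; "grip_width": finger opening in m; "finger_force": force on a finger pad.
Only numpy, scipy, OpenCV 4.12 (cv2) and the standard library are available. Lean on these libraries where they do the work, as an engineer would, in place of code of your own. Each camera call takes 0.05 s, during which the arm holds its last target. There are 200 camera calls.

## Working session

There is one attempt and no reset: what is moved stays moved. The work goes in short steps, Python scripts to look and compute and a tool call to move; the robot and the scene stay as the last step left them, time stands still between calls to the robot, and variables do not carry over. Pictures are saved under pics/ and viewed, at most 10 in all, crops included, and the job is handed in when it is done.

Besides the shell and the picture viewer there is one more tool, called after ">>>" as name([rows], argument=value, ...), one row to a line, values as JSON. step_arm: Moves the arm, as the interface text tells. Its arguments: {"type":"object","properties":{"motion":{"type":"array"}},"required":["motion"]}

```bash
mkdir -p pics
cat > h.py <<'E'
import numpy as np, cv2
from scipy.spatial.transform import Rotation as R
from station import manip
def rot(o):
    o=np.array(o)
    return o if o.shape==(3,3) else R.from_euler('xyz',o,degrees=True).as_matrix()
def slopes(im,u,v):
    x=(np.asarray(u,float)-im['cx'])/im['fx'];y=(np.asarray(v,float)-im['cy'])/im['fy']
    a,b=x.copy(),y.copy()
    for _ in range(10):
        k=1+im['k1']*(a*a+b*b);a,b=x/k,y/k
    return a,b
def cloud(im):
    v,u=np.mgrid[:420,:560];a,b=slopes(im,u,v);z=im['z_map']
    return np.stack([a*z,b*z,z],-1)@rot(im['orientation']).T+np.array(im['origin'])
def atz(im,p,z):
    a,b=slopes(im,p[0],p[1]);d=rot(im['orientation'])@np.array([a,b,1.]);o=np.array(im['origin'])
    return o+d*(z-o[2])/d[2]
def save(im,n): cv2.imwrite('pics/'+n,im['frame'][:,:,::-1])
E
python3 - <<'E'
from h import *
for c in('top','side'):
    im=manip.get_image(c);save(im,c+'0.png');print(c,im['origin'],im['orientation'])
    for q,z in(('sink1',.007),('bay',0),('fixture',0),('bottle',0),('module',0)):
        print(q,[(np.round(atz(im,r['position'],z),3).tolist(),np.round(r['position']).tolist(),round(r['score'],2)) for r in manip.place_of(im,q)[:4]])
print(manip.get_obs())
E
```

```text
top [ 0.44478477 -0.00921416  0.9601823 ] [-174.61279938   -0.72284017  -90.23242198]
sink1 [([0.434, 0.102, 0.007], [212.0, 266.0], 0.76), ([0.464, -0.0, 0.007], [267.0, 250.0], 0.66), ([0.458, -0.144, 0.007], [342.0, 253.0], 0.65), ([0.614, 0.121, 0.007], [203.0, 172.0], 0.59)]
bay [([0.615, 0.123, 0.0], [203.0, 173.0], 0.75)]
fixture [([0.624, -0.094, 0.0], [315.0, 168.0], 0.88), ([0.436, 0.104, 0.0], [212.0, 266.0], 0.51)]
bottle [([0.457, -0.265, 0.0], [404.0, 253.0], 0.58), ([0.51, 0.319, 0.0], [102.0, 227.0], 0.44)]
module [([0.509, 0.32, 0.0], [101.0, 228.0], 0.88)]
side [ 0.13779764 -0.3840801   0.43324348] [-125.95081905    1.12015338  -48.10662497]
sink1 [([0.457, -0.143, 0.007], [304.0, 284.0], 0.95), ([0.439, 0.112, 0.007], [186.0, 220.0], 0.5), ([0.454, 0.006, 0.007], [233.0, 242.0], 0.49)]
bay [([0.621, 0.119, 0.0], [255.0, 181.0], 0.82)]
fixture [([0.627, -0.098, 0.0], [344.0, 221.0], 0.74)]
bottle [([0.459, -0.264, 0.0], [377.0, 331.0], 0.63)]
module [([0.498, 0.296, 0.0], [156.0, 176.0], 0.69), ([0.458, -0.27, 0.0], [381.0, 334.0], 0.3)]
{'clock': 0.6, 'qpos': array([-7.81740161e+01,  1.79283136e+01,  8.58129288e+01, -3.92042375e-04,
        7.62608780e+01, -1.28002337e+01]), 'joint_velocities': array([-0.09720401, -0.07842038,  0.0210677 , -0.06510218,  0.01748185,
        0.02255912]), 'joint_efforts': array([ 8.66795253e-04, -4.12026823e+01, -2.59836888e+01, -1.53494952e-04,
        5.56648029e-04, -7.38010527e-06]), 'tool_pos': array([ 0.21874924, -0.47725271,  0.19258319]), 'tcp_rot': array([-1.79997848e+02, -9.84225927e-05,  2.46263108e+01]), 'force': array([-0.03374888, -0.06132549,  0.15035526]), 'ft_torque': array([-0.02960079,  0.04454002, -0.00943944]), 'finger_force': 0.0, 'grip_width': 0.08563489335468907}
```

View pics/top0.png

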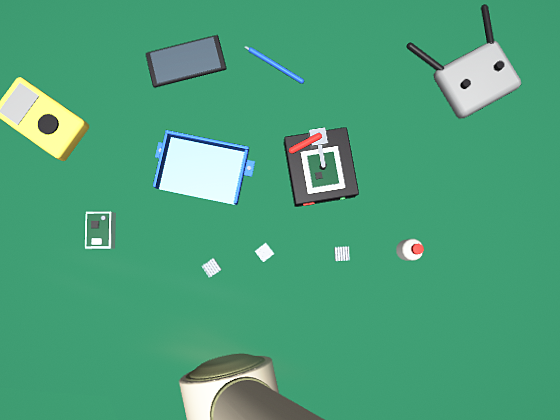

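```bash
cat >> h.py <<'E'
def blobs(im,pr=True):
    P=cloud(im);ok=(im['z_map']>0)
    hsv=cv2.cvtColor(im['frame'],cv2.COLOR_RGB2HSV)
    out=[]
    m=(ok&(P[...,2]>.007)&(P[...,2]<.022)&(P[...,0]>.3)&(P[...,0]<.75)).astype(np.uint8)
    n,l,s,_=cv2.connectedComponentsWithStats(m)
    for i in range(1,n):
        if s[i,4]<60:continue
        q=P[l==i];r=cv2.minAreaRect((q[:,:2]*1000).astype(np.float32))
        out.append((np.round(r[0]).tolist(),np.round(r[1]).tolist(),round(r[2]),int(s[i,4]),round(float(np.median(q[:,2])*1000),1),np.round(hsv[l==i].mean(0)).tolist()))
    return out
E
python3 - <<'E'
from h import *
im=manip.get_image('top');P=cloud(im)
for b in blobs(im):print(b)
for n,(a,b) in dict(wall=(.025,.036),fix=(.038,.09)).items():
    m=((P[...,2]>a)&(P[...,2]<b)&(im['z_map']>0)).astype(np.uint8)
    k,l,s,_=cv2.connectedComponentsWithStats(m)
    for i in range(1,k):
        if s[i,4]<100:continue
        r=cv2.minAreaRect((P[l==i][:,:2]*1000).astype(np.float32));print(n,s[i,4],np.round(cv2.boxPoints(r)).tolist())
E
```

```text
([675.0, 372.0], [8.0, 90.0], 56, 146, 16.4, [25.0, 157.0, 139.0])
([621.0, 127.0], [148.0, 106.0], 79, 240, 14.6, [111.0, 199.0, 94.0])
([504.0, 292.0], [3.0, 67.0], 90, 94, 14.3, [77.0, 59.0, 123.0])
([463.0, 1.0], [25.0, 16.0], 37, 61, 13.6, [94.0, 8.0, 253.0])
([432.0, 105.0], [27.0, 24.0], 35, 106, 13.0, [95.0, 12.0, 245.0])
wall 401 [[772.0, -398.0], [917.0, -498.0], [958.0, -438.0], [813.0, -338.0]]
wall 921 [[705.0, -361.0], [787.0, -509.0], [947.0, -420.0], [865.0, -272.0]]
wall 164 [[631.0, 385.0], [712.0, 345.0], [722.0, 364.0], [641.0, 404.0]]
wall 672 [[552.0, 57.0], [660.0, 34.0], [695.0, 193.0], [586.0, 217.0]]
wall 914 [[470.0, 343.0], [470.0, 291.0], [537.0, 291.0], [536.0, 343.0]]
fix 135 [[792.0, -435.0], [818.0, -445.0], [844.0, -379.0], [818.0, -369.0]]
fix 108 [[803.0, -466.0], [833.0, -474.0], [840.0, -447.0], [810.0, -439.0]]
fix 197 [[744.0, -381.0], [788.0, -423.0], [813.0, -396.0], [769.0, -354.0]]
fix 3178 [[637.0, 395.0], [710.0, 346.0], [804.0, 485.0], [732.0, 534.0]]
fix 4499 [[546.0, -53.0], [565.0, -172.0], [696.0, -151.0], [676.0, -32.0]]
fix 380 [[446.0, -284.0], [483.0, -284.0], [483.0, -248.0], [446.0, -247.0]]
```

The top view shows the sinks at px (211,268), (264,252) and (342,254). The bay is at (203,170) with yaw about -12°, the fixture at (320,167), the module at (99,230) and the bottle at (410,250).

```bash
cat >> h.py <<'E'
def rel(pts):
    """pts: (x,y,z mm, yaw deg) -> tool shifts from current pose; all from the same start"""
    o=manip.get_obs();p=np.array(o['tool_pos'])*1000;M=rot(o['tcp_rot']);y0=o['tcp_rot'][2]
    print('t',round(o['clock'],2),'tcp',np.round(p,1),'yaw',round(y0,1))
    for q in pts:print(q,'->',np.round(M.T@(np.array(q[:3])-p),0).astype(int).tolist(),round(-(((q[3]-y0)+180)%360-180),1))
def bay(x,y,o=(620,124),a=-12):
    c,s=np.cos(np.radians(a)),np.sin(np.radians(a));return o[0]+c*x-s*y,o[1]+s*x+c*y
def push(sink,target,back=40,z=4):
    s=np.array(sink,float);t=np.array(target,float);d=t-s;u=d/np.hypot(*d);f=np.degrees(np.arctan2(d[1],d[0]))
    a=s-back*u;e=t-24*u
    print('push len',np.hypot(*(e-a)));rel([(*a,120,f),(*a,z,f),(*e,z,f),(*e,120,f)])
E
python3 -c "
from h import *
print(bay(10,42));push((433,104),bay(10,42))"
```

```text
(np.float64(638.513767021684), np.float64(163.00308232264223))
push len 229.8159773239959
t 0.65 tcp [ 218.8 -477.3  192.6] yaw 24.6
(np.float64(394.55315059355576), np.float64(92.96189460467966), 120, np.float64(16.018793019404715)) -> [397, -445, 73] 8.6
(np.float64(394.55315059355576), np.float64(92.96189460467966), 4, np.float64(16.018793019404715)) -> [397, -445, 189] 8.6
(np.float64(615.4456573778175), np.float64(156.38021908545002), 4, np.float64(16.018793019404715)) -> [625, -411, 189] 8.6
(np.float64(615.4456573778175), np.float64(156.38021908545002), 120, np.float64(16.018793019404715)) -> [625, -411, 73] 8.6
```

>>> step_arm([
  [397, -445, 0, 8.6, 12],
  [397, -445, 0, 8.6, 12],
  [397, -445, 0, 8.6, 12],
  [397, -445, 0, 8.6, 12],
  [397, -445, 0, 8.6, 12],
  [397, -445, 0, 8.6, 12],
  [397, -445, 0, 8.6, 12],
  [397, -445, 0, 8.6, 12],
  [397, -445, 0, 8.6, 12],
  [397, -445, 0, 8.6, 12],
  [397, -445, 0, 8.6, 12],
  [397, -445, 0, 8.6, 12],
  [397, -445, 0, 8.6, 12],
  [397, -445, 0, 8.6, 12],
  [397, -445, 0, 8.6, 12],
  [397, -445, 100, 8.6, 12],
  [397, -445, 100, 8.6, 12],
  [397, -445, 100, 8.6, 12],
  [397, -445, 130, 8.6, 12],
  [397, -445, 130, 8.6, 12],
])

```text
clock: 2.32
tool_pos: [0.3914, 0.0928, 0.059]
tcp_rot: [-179.9, 0.4, 16.0]
force: [-1.0, 0.8, -0.1]
grip_width: 0.012
finger_force: 0.0
```

```bash
python3 -c "
from h import *
o=manip.get_obs();print(o['grip_width']);push((433,104),bay(10,42))"
```

```text
0.011958393660530583
push len 229.8159773239959
t 2.32 tcp [391.4  92.8  59. ] yaw 16.0
(np.float64(394.55315059355576), np.float64(92.96189460467966), 120, np.float64(16.018793019404715)) -> [3, 1, -61] 0.0
(np.float64(394.55315059355576), np.float64(92.96189460467966), 4, np.float64(16.018793019404715)) -> [3, 1, 55] 0.0
(np.float64(615.4456573778175), np.float64(156.38021908545002), 4, np.float64(16.018793019404715)) -> [233, 1, 53] 0.0
(np.float64(615.4456573778175), np.float64(156.38021908545002), 120, np.float64(16.018793019404715)) -> [232, 1, -63] 0.0
```

>>> step_arm([
  [0, 0, 35, 0, 12],
  [0, 0, 52, 0, 12],
  [0, 0, 57, 0, 12],
  [0, 0, 58, 0, 12],
  [0, 0, 58, 0, 12],
  [10, 0, 58, 0, 12],
  [20, 0, 58, 0, 12],
  [30, 0, 58, 0, 12],
  [40, 0, 58, 0, 12],
  [50, 0, 58, 0, 12],
  [60, 0, 58, 0, 12],
  [70, 0, 58, 0, 12],
  [80, 0, 58, 0, 12],
  [90, 0, 58, 0, 12],
  [100, 0, 58, 0, 12],
  [110, 0, 58, 0, 12],
  [120, 0, 58, 0, 12],
  [125, 0, 58, 0, 12],
  [128, 0, 58, 0, 12],
  [128, 0, 58, 0, 12],
])

```text
clock: 3.98
tool_pos: [0.5178, 0.1281, 0.0054]
tcp_rot: [180.0, -0.1, 16.0]
force: [0.2, 0.4, -0.7]
grip_width: 0.0117
finger_force: 0.0
```

```bash
python3 -c "
from h import *
im=manip.get_image('side');save(im,'s1.png');rel([(615.4,156.4,4,16)])
for q in manip.place_of(im,'sink1'):print(np.round(atz(im,q['position'],.007),3),q['score'])
for b in blobs(im):print(b)"
```

```text
t 4.03 tcp [517.3 128.    5.2] yaw 16.0
(615.4, 156.4, 4, 16) -> [102, 0, 1] 0.0
[0.46  0.003 0.007] 0.8
[ 0.453 -0.142  0.007] 0.73
[0.436 0.108 0.007] 0.5
([461.0, 939.0], [215.0, 62.0], 43, 198, 14.8, [24.0, 23.0, 121.0])
([604.0, 583.0], [85.0, 180.0], 68, 353, 14.7, [109.0, 192.0, 104.0])
([536.0, 753.0], [27.0, 107.0], 8, 121, 14.6, [109.0, 192.0, 111.0])
([664.0, 141.0], [72.0, 160.0], 19, 375, 14.3, [109.0, 192.0, 112.0])
([491.0, 299.0], [42.0, 86.0], 57, 252, 14.6, [71.0, 47.0, 133.0])
([606.0, 45.0], [7.0, 112.0], 77, 310, 14.6, [109.0, 190.0, 112.0])
([596.0, -138.0], [88.0, 173.0], 56, 604, 14.3, [105.0, 45.0, 27.0])
([431.0, 105.0], [29.0, 26.0], 35, 173, 12.0, [94.0, 17.0, 150.0])
([461.0, 5.0], [28.0, 26.0], 38, 155, 12.4, [100.0, 21.0, 168.0])
([733.0, -390.0], [62.0, 27.0], 84, 269, 15.8, [37.0, 18.0, 75.0])
([458.0, -142.0], [28.0, 27.0], 2, 290, 11.9, [96.0, 12.0, 165.0])
([453.0, -271.0], [20.0, 41.0], 15, 240, 14.9, [22.0, 22.0, 148.0])
```

View pics/s1.png

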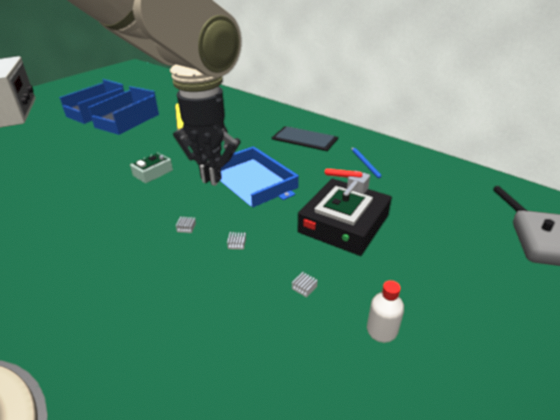

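```bash
python3 -c "
from h import *
im=manip.get_image('side');P=cloud(im)
o=manip.get_obs();print(o['tool_pos'],o['force'])
p=o['tool_pos']
d=rot(im['orientation']).T@(np.array(p)-im['origin']);a,b=d[:2]/d[2];k=1+im['k1']*(a*a+b*b);print(im['cx']+im['fx']*a*k,im['cy']+im['fy']*b*k)
for r in range(160,190,3):print(r,[tuple((P[r,c]*1000).round().astype(int).tolist()) for c in range(196,222,4)])
cv2.imwrite('pics/s2.png',cv2.resize(im['frame'][100:260,130:290,::-1],None,fx=3.7,fy=3.7))
"
```

```text
[0.51693862 0.12795071 0.00486338] [ 0.17296987 -0.31570359  0.36813646]
213.66891849691353 199.40138871318365
160 [(501, 143, 93), (503, 134, 95), (514, 137, 90), (509, 118, 98), (510, 108, 101), (520, 110, 96), (515, 93, 104)]
163 [(499, 141, 88), (503, 135, 89), (513, 137, 84), (508, 118, 93), (510, 109, 95), (517, 107, 93), (516, 94, 98)]
166 [(582, 264, 0), (505, 139, 80), (509, 133, 80), (522, 139, 72), (510, 110, 89), (517, 108, 86), (515, 94, 92)]
169 [(574, 255, -1), (505, 141, 73), (508, 133, 74), (509, 122, 78), (514, 116, 78), (517, 109, 79), (530, 114, 72)]
172 [(566, 244, 0), (505, 142, 66), (507, 133, 69), (520, 139, 61), (512, 116, 73), (517, 110, 73), (529, 114, 66)]
175 [(556, 232, 1), (507, 146, 58), (507, 133, 62), (518, 136, 56), (511, 115, 68), (516, 110, 67), (527, 112, 61)]
178 [(551, 225, -1), (555, 218, 0), (505, 132, 57), (516, 136, 50), (510, 115, 62), (516, 111, 60), (526, 112, 55)]
181 [(542, 214, 0), (548, 209, -1), (506, 135, 49), (516, 137, 43), (510, 116, 55), (515, 110, 55), (573, 174, 1)]
184 [(535, 206, -1), (540, 199, 0), (546, 193, -1), (551, 187, -1), (509, 116, 49), (519, 117, 44), (567, 166, 0)]
187 [(527, 195, 1), (532, 189, 1), (538, 183, 0), (543, 177, 0), (549, 171, 0), (555, 165, -1), (559, 158, 0)]
```

View pics/s2.png

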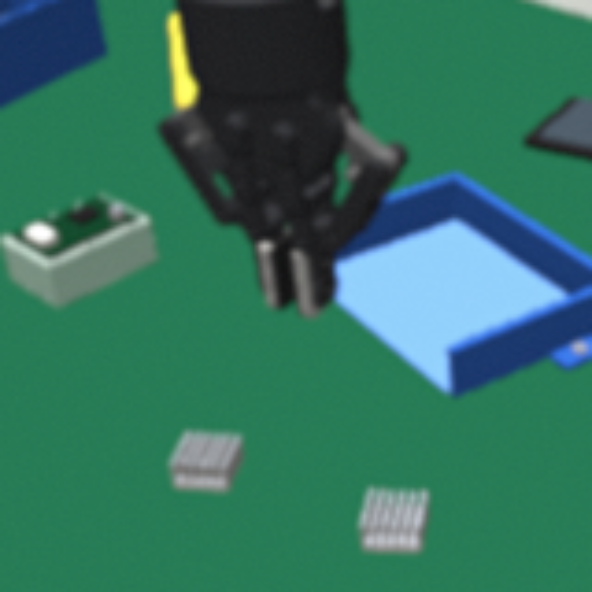

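The fingertips appear at about z = 41 mm, while the reported TCP is at 5 mm, so they passed over the sink. The sink is untouched at crop px (205,460). I'll go back and check the height with the camera before descending.

>>> step_arm([
  [-40, 0, 0, 0, 12],
  [-80, 0, 0, 0, 12],
  [-115, 0, 0, 0, 12],
  [-130, 0, 0, 0, 12],
  [-130, 0, 0, 0, 12],
  [-130, 0, 0, 0, 12],
  [-130, 0, 10, 0, 12],
  [-130, 0, 15, 0, 12],
  [-130, 0, 15, 0, 12],
  [-130, 0, 15, 0, 12],
])

```text
clock: 4.97
tool_pos: [0.3926, 0.0922, -0.0105]
tcp_rot: [-180.0, 0.0, 16.0]
force: [0.3, -0.8, 0.5]
grip_width: 0.0118
finger_force: 0.0
```

```bash
cat >> h.py <<'E'
def tips(im):
    P=cloud(im);p=manip.get_obs()['tool_pos']
    m=(im['z_map']>0)&(P[...,2]>.01)&(np.hypot(P[...,0]-p[0],P[...,1]-p[1])<.028)&(im['frame'].max(-1)<110)
    q=P[m]*1000;print('tip z',np.sort(q[:,2])[:12].round(),'low xy mean',q[q[:,2]<np.sort(q[:,2])[20]+1][:,:2].mean(0).round(1))
E
python3 -c "
from h import *
print(manip.grasp_offset)
im=manip.get_image('side');tips(im);o=manip.get_obs();print(o['tool_pos'],o['force'],o['qpos'])
cv2.imwrite('pics/s3.png',cv2.resize(im['frame'][140:280,100:280,::-1],None,fx=4,fy=4))
"
```

```text
0.0187
tip z [13. 27. 27. 27. 28. 28. 28. 28. 29. 29. 29. 30.] low xy mean [390.2  92.2]
[ 0.3926947   0.09222417 -0.01032829] [ 0.65672512  0.67575677 -0.45084557] [-3.54182247e+00  2.10131408e+01  1.18424423e+02  2.26478555e-03
  4.05606777e+01  7.04203230e+01]
```

View pics/s3.png

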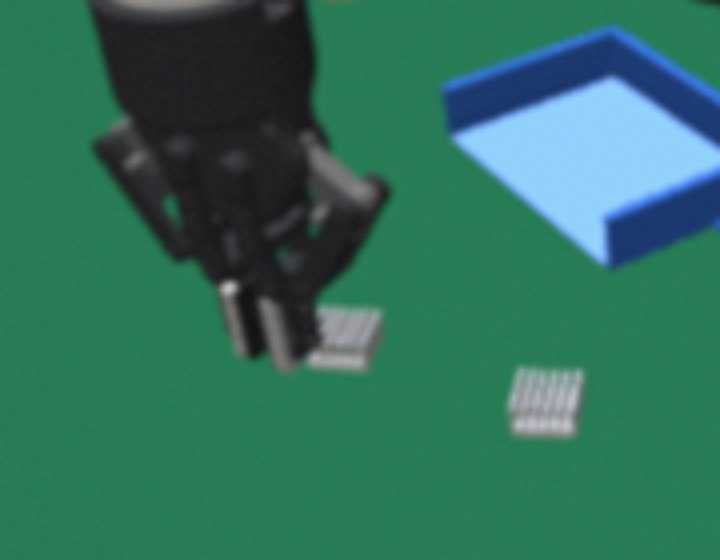

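The fingertips sit at z of about 26 mm while the report says -10 mm, an offset of roughly 37 mm. I'll descend gently.

>>> step_arm([
  [0, 0, 5, 0, 12],
  [0, 0, 10, 0, 12],
  [0, 0, 14, 0, 12],
  [0, 0, 17, 0, 12],
  [0, 0, 17, 0, 12],
  [0, 0, 17, 0, 12],
])

```text
clock: 5.52
tool_pos: [0.3922, 0.0921, -0.0276]
tcp_rot: [-180.0, 0.0, 16.0]
force: [-0.5, -0.1, -0.5]
grip_width: 0.0118
finger_force: 0.0
```

```bash
python3 -c "
from h import *
im=manip.get_image('side');tips(im);o=manip.get_obs();print(o['tool_pos'],o['force'])
for b in blobs(im):print(b) if b[4]<14 else 0
"
```

```text
tip z [11. 11. 11. 11. 12. 12. 13. 13. 13. 13. 14. 14.] low xy mean [386.7  91.1]
[ 0.39231959  0.09212795 -0.02740478] [-0.92678636  0.29343066  0.28620698]
([434.0, 103.0], [29.0, 21.0], 35, 121, 11.6, [91.0, 13.0, 144.0])
([460.0, 5.0], [29.0, 26.0], 38, 153, 12.4, [100.0, 21.0, 167.0])
([457.0, -143.0], [27.0, 27.0], 5, 288, 12.1, [95.0, 12.0, 165.0])
```

>>> step_arm([
  [0, 0, 3, 0, 12],
  [0, 0, 5, 0, 12],
  [0, 0, 5, 0, 12],
  [10, 0, 5, 0, 12],
  [20, 0, 5, 0, 12],
  [30, 0, 5, 0, 12],
  [40, 0, 5, 0, 12],
  [50, 0, 5, 0, 12],
  [60, 0, 5, 0, 12],
  [70, 0, 5, 0, 12],
  [80, 0, 5, 0, 12],
  [90, 0, 5, 0, 12],
  [100, 0, 5, 0, 12],
  [110, 0, 5, 0, 12],
  [118, 0, 5, 0, 12],
  [122, 0, 5, 0, 12],
  [122, 0, 5, 0, 12],
])

```text
clock: 6.98
tool_pos: [0.5101, 0.1259, -0.0325]
tcp_rot: [180.0, -0.0, 16.0]
force: [-0.6, 0.0, -0.3]
grip_width: 0.0122
finger_force: 0.0
```

```bash
python3 -c "
from h import *
rel([(615.4,156.4,-33,16)])
im=manip.get_image('side');im2=manip.get_image('top');
for b in blobs(im):print(b) if b[4]<14 else 0
for b in blobs(im2):print(b)
cv2.imwrite('pics/s4.png',cv2.hconcat([cv2.resize(im['frame'][120:280,120:280,::-1],(400,400)),cv2.resize(im2['frame'][120:280,120:280,::-1],(400,400))]))
"
```

```text
t 6.98 tcp [510.1 125.9 -32.5] yaw 16.0
(615.4, 156.4, -33, 16) -> [110, 0, 1] 0.0
([522.0, 130.0], [50.0, 40.0], 17, 166, 13.9, [79.0, 22.0, 98.0])
([461.0, 5.0], [28.0, 26.0], 38, 151, 12.4, [100.0, 21.0, 169.0])
([457.0, -143.0], [28.0, 27.0], 2, 288, 11.9, [96.0, 12.0, 165.0])
([675.0, 372.0], [9.0, 90.0], 58, 150, 15.3, [26.0, 157.0, 126.0])
([662.0, 141.0], [82.0, 175.0], 22, 222, 14.4, [111.0, 201.0, 83.0])
([514.0, 293.0], [3.0, 46.0], 90, 60, 15.4, [75.0, 64.0, 112.0])
([457.0, -149.0], [25.0, 12.0], 1, 63, 13.0, [103.0, 18.0, 212.0])
```

View pics/s4.png

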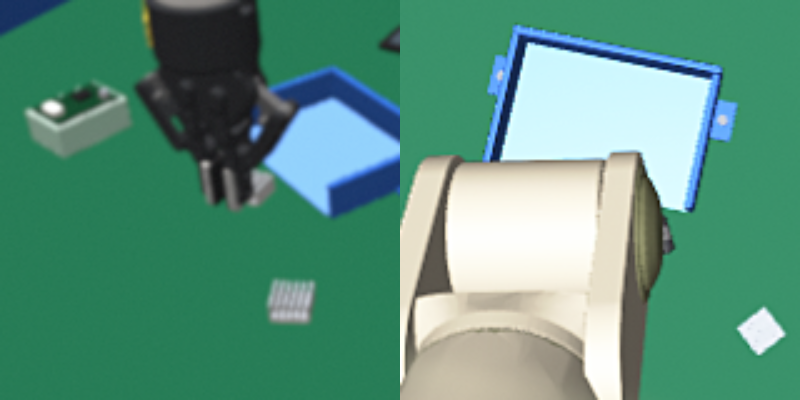

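The sink is now moving ahead of the fingers (left crop at (262,190)). I'll finish this push, then lift.

>>> step_arm([
  [10, 0, 0, 0, 12],
  [20, 0, 0, 0, 12],
  [30, 0, 0, 0, 12],
  [40, 0, 0, 0, 12],
  [50, 0, 0, 0, 12],
  [60, 0, 0, 0, 12],
  [70, 0, 0, 0, 12],
  [80, 0, 0, 0, 12],
  [90, 0, 0, 0, 12],
  [98, 0, 0, 0, 12],
  [104, 0, 0, 0, 12],
  [107, 0, 0, 0, 12],
  [107, 0, 0, 0, 12],
  [97, 0, 0, 0, 12],
  [97, 0, -40, 0, 12],
  [97, 0, -80, 0, 12],
  [97, 0, -90, 0, 12],
  [57, 0, -90, 0, 12],
  [17, 0, -90, 0, 12],
  [0, 0, -90, 0, 12],
])

```text
clock: 8.75
tool_pos: [0.505, 0.1252, 0.0571]
tcp_rot: [-180.0, 0.2, 16.0]
force: [0.3, -0.1, 0.6]
grip_width: 0.0119
finger_force: 0.0
```

```bash
cat >> h.py <<'E'
def sinks():
    for c in('side','top'):
        im=manip.get_image(c);P=cloud(im);f=im['frame'].astype(int)
        print(c)
        for b in blobs(im):
            if max(b[1])<45 and b[5][1]<60:
                x,y=np.array(b[0])-np.array([620,124]);a=np.radians(12);print(' ',b[:4],'bay',round(x*np.cos(a)-y*np.sin(a)),round(x*np.sin(a)+y*np.cos(a)))
        print('  net',[(np.round(atz(im,q['position'],.007)[:2]*1000).tolist(),round(q['score'],2)) for q in manip.place_of(im,'sink1') if q['score']>.4])
E
python3 -c "
from h import *
sinks()
# B: push +y bay to bay(-118,-8)
t=np.array(bay(-122,-8));print(t);push((462,3),t,42,-33)
"
```

```text
side
  ([637.0, 159.0], [31.0, 27.0], 18, 110) bay 9 38
  ([460.0, 5.0], [28.0, 26.0], 37, 153) bay -132 -150
  ([457.0, -142.0], [27.0, 27.0], 4, 285) bay -104 -294
  ([453.0, -271.0], [19.0, 40.0], 18, 229) bay -81 -421
  net [([458.0, -144.0], 0.72), ([454.0, -2.0], 0.71), ([633.0, 156.0], 0.55)]
top
  ([636.0, 165.0], [26.0, 12.0], 15, 63) bay 7 43
  ([457.0, -149.0], [12.0, 25.0], 90, 62) bay -103 -301
  net [([462.0, 8.0], 0.75), ([638.0, 161.0], 0.67), ([452.0, -145.0], 0.48)]
[499.00269918 141.54004547]
push len 161.39645723240832
t 8.95 tcp [509.9 125.7  58.1] yaw 16.0
(np.float64(451.16212160523327), np.float64(-37.57758484558005), 120, np.float64(75.04592546237942)) -> [-101, 141, -62] -59.0
(np.float64(451.16212160523327), np.float64(-37.57758484558005), -33, np.float64(75.04592546237942)) -> [-102, 141, 91] -59.0
(np.float64(492.8096258154955), np.float64(118.35285413356473), -33, np.float64(75.04592546237942)) -> [-19, 2, 91] -59.0
(np.float64(492.8096258154955), np.float64(118.35285413356473), 120, np.float64(75.04592546237942)) -> [-18, 2, -62] -59.0
```

>>> step_arm([
  [-101, 141, 0, -59, 12],
  [-101, 141, 0, -59, 12],
  [-101, 141, 0, -59, 12],
  [-101, 141, 0, -59, 12],
  [-101, 141, 0, -59, 12],
  [-101, 141, 0, -59, 12],
  [-101, 141, 0, -59, 12],
  [-101, 141, 0, -59, 12],
  [-101, 141, 0, -59, 12],
  [-101, 141, 0, -59, 12],
  [-101, 141, 30, -59, 12],
  [-101, 141, 60, -59, 12],
  [-101, 141, 75, -59, 12],
  [-101, 141, 84, -59, 12],
  [-101, 141, 89, -59, 12],
  [-101, 141, 90, -59, 12],
  [-101, 141, 90, -59, 12],
])

```text
clock: 10.37
tool_pos: [0.4521, -0.0378, -0.0319]
tcp_rot: [179.9, 0.0, 75.0]
force: [0.2, 0.3, 0.8]
grip_width: 0.0117
finger_force: 0.0
```

```bash
python3 -c "
from h import *
t=np.array(bay(-122,-8));push((461,4),t,42,-33);im=manip.get_image('side');tips(im)
"
```

```text
push len 160.69362022958833
t 10.37 tcp [452.1 -37.8 -31.9] yaw 75.0
(np.float64(449.81440275215436), np.float64(-36.48311270405215), 120, np.float64(74.55437527483438)) -> [1, -2, -152] 0.4
(np.float64(449.81440275215436), np.float64(-36.48311270405215), -33, np.float64(74.55437527483438)) -> [1, -2, 1] 0.4
(np.float64(492.6109293280219), np.float64(118.40683821443781), -33, np.float64(74.55437527483438)) -> [161, -1, 1] 0.4
(np.float64(492.6109293280219), np.float64(118.40683821443781), 120, np.float64(74.55437527483438)) -> [161, -1, -152] 0.4
tip z [10. 10. 10. 11. 11. 11. 11. 11. 11. 12. 12. 12.] low xy mean [452.9 -40.7]
```

>>> step_arm([
  [10, 0, 0, 0, 12],
  [20, 0, 0, 0, 12],
  [30, 0, 0, 0, 12],
  [40, 0, 0, 0, 12],
  [50, 0, 0, 0, 12],
  [60, 0, 0, 0, 12],
  [70, 0, 0, 0, 12],
  [80, 0, 0, 0, 12],
  [90, 0, 0, 0, 12],
  [100, 0, 0, 0, 12],
  [110, 0, 0, 0, 12],
  [120, 0, 0, 0, 12],
  [130, 0, 0, 0, 12],
  [140, 0, 0, 0, 12],
  [150, 0, 0, 0, 12],
  [157, 0, 0, 0, 12],
  [160, 0, 0, 0, 12],
  [160, 0, 0, 0, 12],
  [150, 0, 0, 0, 12],
  [140, 0, -10, 0, 12],
])

```text
clock: 12.08
tool_pos: [0.4862, 0.0969, -0.0237]
tcp_rot: [-179.8, 0.0, 75.1]
force: [-0.0, -0.5, -0.4]
grip_width: 0.012
finger_force: 0.0
```

>>> step_arm([
  [-10, 0, -40, 0, 12],
  [-30, 0, -80, 0, 12],
  [-70, 0, -80, 0, 12],
  [-110, 0, -80, 0, 12],
  [-120, 0, -80, 0, 12],
])

```text
clock: 12.5
tool_pos: [0.4553, -0.0228, 0.0582]
tcp_rot: [179.9, 0.1, 74.8]
force: [-0.3, 0.7, -0.2]
grip_width: 0.0123
finger_force: 0.0
```

```bash
python3 -c "
from h import *
sinks();rel([])
"
```

```text
side
  ([499.0, 143.0], [29.0, 29.0], 24, 150) bay -122 -7
  ([457.0, -142.0], [27.0, 27.0], 3, 290) bay -104 -294
  ([453.0, -270.0], [20.0, 41.0], 15, 232) bay -81 -420
  net [([456.0, -145.0], 0.55), ([496.0, 138.0], 0.55)]
top
  ([637.0, 163.0], [28.0, 17.0], 17, 70) bay 9 42
  ([500.0, 142.0], [26.0, 25.0], 25, 118) bay -121 -7
  ([457.0, -149.0], [12.0, 25.0], 90, 61) bay -103 -301
  net [([506.0, 142.0], 0.62), ([458.0, -145.0], 0.61), ([642.0, 162.0], 0.49)]
t 12.7 tcp [456.4 -18.3  57.5] yaw 75.0
```

```bash
python3 -c "
from h import *
push((500,142),bay(3,-12),44,-33)
"
```

```text
push len 144.2074668814178
t 12.7 tcp [456.4 -18.3  57.5] yaw 75.0
(np.float64(457.33478635705194), np.float64(152.75544256651492), 120, np.float64(-14.148852774142576)) -> [165, -43, -62] 89.1
(np.float64(457.33478635705194), np.float64(152.75544256651492), -33, np.float64(-14.148852774142576)) -> [165, -43, 91] 89.1
(np.float64(597.1675677980529), np.float64(117.50509875502193), -33, np.float64(-14.148852774142576)) -> [168, 101, 90] 89.1
(np.float64(597.1675677980529), np.float64(117.50509875502193), 120, np.float64(-14.148852774142576)) -> [168, 101, -63] 89.1
```

>>> step_arm([
  [165, -43, 0, 89, 12],
  [165, -43, 0, 89, 12],
  [165, -43, 0, 89, 12],
  [165, -43, 0, 89, 12],
  [165, -43, 0, 89, 12],
  [165, -43, 0, 89, 12],
  [165, -43, 0, 89, 12],
  [165, -43, 0, 89, 12],
  [165, -43, 0, 89, 12],
  [165, -43, 0, 89, 12],
  [165, -43, 0, 89, 12],
  [165, -43, 0, 89, 12],
  [165, -43, 0, 89, 12],
  [165, -43, 0, 89, 12],
  [165, -43, 40, 89, 12],
  [165, -43, 70, 89, 12],
  [165, -43, 84, 89, 12],
  [165, -43, 89, 89, 12],
  [165, -43, 90, 89, 12],
  [165, -43, 90, 89, 12],
])

```text
clock: 14.37
tool_pos: [0.4581, 0.1527, -0.0319]
tcp_rot: [-180.0, -0.0, -13.9]
force: [0.4, -0.6, 0.2]
grip_width: 0.0121
finger_force: 0.0
```

```bash
python3 -c "
from h import *
push((500,142),bay(3,-12),44,-33)
"
```

```text
push len 144.2074668814178
t 14.37 tcp [458.1 152.7 -31.9] yaw -13.9
(np.float64(457.33478635705194), np.float64(152.75544256651492), 120, np.float64(-14.148852774142576)) -> [-1, 0, -152] 0.3
(np.float64(457.33478635705194), np.float64(152.75544256651492), -33, np.float64(-14.148852774142576)) -> [-1, 0, 1] 0.3
(np.float64(597.1675677980529), np.float64(117.50509875502193), -33, np.float64(-14.148852774142576)) -> [143, 1, 1] 0.3
(np.float64(597.1675677980529), np.float64(117.50509875502193), 120, np.float64(-14.148852774142576)) -> [144, 1, -152] 0.3
```

>>> step_arm([
  [10, 0, 0, 0, 12],
  [20, 0, 0, 0, 12],
  [30, 0, 0, 0, 12],
  [40, 0, 0, 0, 12],
  [50, 0, 0, 0, 12],
  [60, 0, 0, 0, 12],
  [70, 0, 0, 0, 12],
  [80, 0, 0, 0, 12],
  [90, 0, 0, 0, 12],
  [100, 0, 0, 0, 12],
  [110, 0, 0, 0, 12],
  [120, 0, 0, 0, 12],
  [130, 0, 0, 0, 12],
  [138, 0, 0, 0, 12],
  [142, 0, 0, 0, 12],
  [143, 0, 0, 0, 12],
  [143, 0, 0, 0, 12],
  [133, 0, 0, 0, 12],
  [123, 0, -10, 0, 12],
])

```text
clock: 15.95
tool_pos: [0.5753, 0.1226, -0.0238]
tcp_rot: [180.0, 0.2, -14.0]
force: [0.2, 0.5, -0.5]
grip_width: 0.012
finger_force: 0.0
```

>>> step_arm([
  [-10, 0, -40, 0, 12],
  [-20, 0, -80, 0, 12],
  [-60, 0, -80, 0, 12],
  [-100, 0, -80, 0, 12],
  [-110, 0, -80, 0, 12],
])

```text
clock: 16.37
tool_pos: [0.4647, 0.1504, 0.0576]
tcp_rot: [180.0, 0.2, -13.9]
force: [0.4, -0.6, 0.4]
grip_width: 0.0122
finger_force: 0.0
```

```bash
python3 -c "
from h import *
sinks();push((457,-144),bay(-118,-40),42,-33)
"
```

```text
side
  ([457.0, -142.0], [28.0, 27.0], 5, 286) bay -104 -294
  ([454.0, -271.0], [21.0, 41.0], 17, 234) bay -80 -421
  net [([452.0, -141.0], 0.88), ([624.0, 115.0], 0.69), ([648.0, 164.0], 0.56)]
top
  ([636.0, 165.0], [27.0, 12.0], 16, 60) bay 7 43
  ([457.0, -137.0], [25.0, 17.0], 1, 83) bay -105 -289
  net [([619.0, 114.0], 0.48)]
push len 274.43120657949805
t 16.57 tcp [471.  149.1  58. ] yaw -14.0
(np.float64(450.56939090142214), np.float64(-185.5047860688534), 120, np.float64(81.19281618056657)) -> [61, 330, -62] -95.2
(np.float64(450.56939090142214), np.float64(-185.5047860688534), -33, np.float64(81.19281618056657)) -> [61, 330, 91] -95.2
(np.float64(492.5874817100846), np.float64(85.69065487636999), -33, np.float64(81.19281618056657)) -> [36, 56, 91] -95.2
(np.float64(492.5874817100846), np.float64(85.69065487636999), 120, np.float64(81.19281618056657)) -> [36, 56, -62] -95.2
```

>>> step_arm([
  [61, 322, 0, -95, 12],
  [61, 322, 0, -95, 12],
  [61, 322, 0, -95, 12],
  [61, 322, 0, -95, 12],
  [61, 322, 0, -95, 12],
  [61, 322, 0, -95, 12],
  [61, 322, 0, -95, 12],
  [61, 322, 0, -95, 12],
  [61, 322, 0, -95, 12],
  [61, 322, 0, -95, 12],
  [61, 322, 0, -95, 12],
  [61, 322, 0, -95, 12],
  [61, 322, 0, -95, 12],
  [61, 322, 0, -95, 12],
  [61, 322, 30, -95, 12],
  [61, 322, 60, -95, 12],
  [61, 322, 78, -95, 12],
  [61, 322, 87, -95, 12],
  [61, 322, 90, -95, 12],
  [61, 322, 90, -95, 12],
])

```text
clock: 18.23
tool_pos: [0.4521, -0.1786, -0.0325]
tcp_rot: [-180.0, -0.0, 81.0]
force: [0.5, -0.4, 1.2]
grip_width: 0.012
finger_force: 0.0
```

```bash
python3 -c "
from h import *
push((457,-143),bay(-118,-40),34,-33)
sinks()
"
```

```text
push len 265.4430432735308
t 18.23 tcp [ 452.1 -178.6  -32.5] yaw 81.0
(np.float64(451.7741308229155), np.float64(-176.595986238597), 120, np.float64(81.1584737207268)) -> [2, -1, -152] -0.2
(np.float64(451.7741308229155), np.float64(-176.595986238597), -33, np.float64(81.1584737207268)) -> [2, -1, 1] -0.2
(np.float64(492.5732666498173), np.float64(85.69286167166314), -33, np.float64(81.1584737207268)) -> [267, -1, 1] -0.2
(np.float64(492.5732666498173), np.float64(85.69286167166314), 120, np.float64(81.1584737207268)) -> [267, -1, -152] -0.2
side
  ([638.0, 159.0], [27.0, 28.0], 16, 106) bay 10 38
  ([620.0, 113.0], [28.0, 26.0], 34, 96) bay 2 -11
  ([436.0, -180.0], [8.0, 21.0], 29, 80) bay -117 -336
  ([454.0, -271.0], [20.0, 41.0], 17, 231) bay -80 -421
  net [([457.0, -142.0], 0.66), ([644.0, 165.0], 0.62), ([611.0, 113.0], 0.54)]
top
  net [([618.0, 115.0], 0.67), ([643.0, 162.0], 0.58), ([454.0, -145.0], 0.49)]
```

>>> step_arm([
  [8, 0, 0, 0, 12],
  [18, 0, 0, 0, 12],
  [28, 0, 0, 0, 12],
  [38, 0, 0, 0, 12],
  [48, 0, 0, 0, 12],
  [58, 0, 0, 0, 12],
  [68, 0, 0, 0, 12],
  [78, 0, 0, 0, 12],
  [88, 0, 0, 0, 12],
  [98, 0, 0, 0, 12],
  [108, 0, 0, 0, 12],
  [118, 0, 0, 0, 12],
  [128, 0, 0, 0, 12],
  [138, 0, 0, 0, 12],
  [148, 0, 0, 0, 12],
  [158, 0, 0, 0, 12],
  [168, 0, 0, 0, 12],
  [178, 0, 0, 0, 12],
  [183, 0, 0, 0, 12],
  [183, 0, 0, 0, 12],
])

```text
clock: 20.1
tool_pos: [0.4803, 0.0037, -0.0324]
tcp_rot: [-180.0, -0.0, 81.1]
force: [0.1, -0.1, 0.0]
grip_width: 0.012
finger_force: 0.0
```

```bash
python3 -c "
from h import *
sinks();rel([(492.6,85.7,-33,81)])
"
```

```text
side
  ([488.0, 0.0], [13.0, 20.0], 32, 71) bay -103 -149
  ([465.0, 3.0], [8.0, 22.0], 28, 61) bay -126 -151
  ([453.0, -271.0], [20.0, 41.0], 16, 233) bay -81 -421
  net [([487.0, 24.0], 0.5)]
top
  net [([624.0, 114.0], 0.59), ([643.0, 155.0], 0.55)]
t 20.3 tcp [480.3   2.3 -32.4] yaw 81.0
(492.6, 85.7, -33, 81) -> [84, -1, 1] -0.0
```

The sink is still in front of the fingers at about (487,24). I'll continue the push.

>>> step_arm([
  [10, 0, 0, 0, 12],
  [20, 0, 0, 0, 12],
  [30, 0, 0, 0, 12],
  [40, 0, 0, 0, 12],
  [50, 0, 0, 0, 12],
  [60, 0, 0, 0, 12],
  [70, 0, 0, 0, 12],
  [78, 0, 0, 0, 12],
  [82, 0, 0, 0, 12],
  [84, 0, 0, 0, 12],
  [84, 0, 0, 0, 12],
  [74, 0, 0, 0, 12],
  [64, 0, -10, 0, 12],
  [64, 0, -50, 0, 12],
  [54, 0, -90, 0, 12],
  [14, 0, -90, 0, 12],
  [-26, 0, -90, 0, 12],
  [-36, 0, -90, 0, 12],
])

```text
clock: 21.8
tool_pos: [0.4741, -0.038, 0.059]
tcp_rot: [179.9, 0.1, 80.8]
force: [-1.2, -0.5, -0.5]
grip_width: 0.0118
finger_force: 0.0
```

```bash
python3 -c "
from h import *
sinks();rel([])
"
```

```text
side
  ([499.0, 111.0], [29.0, 27.0], 82, 163) bay -116 -38
  ([454.0, -271.0], [20.0, 41.0], 16, 236) bay -80 -421
  net [([498.0, 110.0], 0.69)]
top
  ([639.0, 156.0], [27.0, 21.0], 16, 94) bay 12 35
  ([501.0, 119.0], [12.0, 26.0], 82, 61) bay -115 -30
  net [([639.0, 161.0], 0.61), ([625.0, 113.0], 0.59)]
t 22.0 tcp [474.5 -33.1  57.9] yaw 81.0
```

```bash
python3 -c "
from h import *
push((499,112),bay(-13,-45),38,-33)
"
```

```text
push len 117.17973819422437
t 22.0 tcp [474.5 -33.1  57.9] yaw 81.0
(np.float64(462.5658496548738), np.float64(122.7959570501526), 120, np.float64(-16.505305750840197)) -> [152, -36, -62] 97.5
(np.float64(462.5658496548738), np.float64(122.7959570501526), -33, np.float64(-16.505305750840197)) -> [152, -36, 91] 97.5
(np.float64(574.9170127804238), np.float64(89.50470913717967), -33, np.float64(-16.505305750840197)) -> [137, 80, 91] 97.5
(np.float64(574.9170127804238), np.float64(89.50470913717967), 120, np.float64(-16.505305750840197)) -> [137, 80, -62] 97.5
```

>>> step_arm([
  [152, -36, 0, 97, 12],
  [152, -36, 0, 97, 12],
  [152, -36, 0, 97, 12],
  [152, -36, 0, 97, 12],
  [152, -36, 0, 97, 12],
  [152, -36, 0, 97, 12],
  [152, -36, 0, 97, 12],
  [152, -36, 0, 97, 12],
  [152, -36, 0, 97, 12],
  [152, -36, 0, 97, 12],
  [152, -36, 0, 97, 12],
  [152, -36, 0, 97, 12],
  [152, -36, 0, 97, 12],
  [152, -36, 0, 97, 12],
  [152, -36, 0, 97, 12],
  [152, -36, 40, 97, 12],
  [152, -36, 70, 97, 12],
  [152, -36, 86, 97, 12],
  [152, -36, 91, 97, 12],
  [152, -36, 91, 97, 12],
])

```text
clock: 23.67
tool_pos: [0.462, 0.1234, -0.0341]
tcp_rot: [180.0, 0.1, -15.8]
force: [0.1, 1.0, -0.2]
grip_width: 0.0119
finger_force: 0.0
```

```bash
python3 -c "
from h import *
push((499,112),bay(-13,-45),38,-33)
"
```

```text
push len 117.17973819422437
t 23.67 tcp [462.  123.4 -34.1] yaw -15.8
(np.float64(462.5658496548738), np.float64(122.7959570501526), 120, np.float64(-16.505305750840197)) -> [0, 0, -154] 0.7
(np.float64(462.5658496548738), np.float64(122.7959570501526), -33, np.float64(-16.505305750840197)) -> [1, 0, -1] 0.7
(np.float64(574.9170127804238), np.float64(89.50470913717967), -33, np.float64(-16.505305750840197)) -> [118, 2, -1] 0.7
(np.float64(574.9170127804238), np.float64(89.50470913717967), 120, np.float64(-16.505305750840197)) -> [117, 2, -154] 0.7
```

>>> step_arm([
  [10, 0, 0, 0, 12],
  [20, 0, 0, 0, 12],
  [30, 0, 0, 0, 12],
  [40, 0, 0, 0, 12],
  [50, 1, 0, 0, 12],
  [60, 1, 0, 0, 12],
  [70, 1, 0, 0, 12],
  [80, 1, 0, 0, 12],
  [90, 2, 0, 0, 12],
  [100, 2, 0, 0, 12],
  [109, 2, 0, 0, 12],
  [115, 2, 0, 0, 12],
  [117, 2, 0, 0, 12],
  [117, 2, 0, 0, 12],
  [107, 2, 0, 0, 12],
  [97, 2, -10, 0, 12],
  [97, 2, -50, 0, 12],
  [90, 2, -90, 0, 12],
  [50, 2, -90, 0, 12],
  [10, 2, -90, 0, 12],
])

```text
clock: 25.33
tool_pos: [0.4722, 0.1183, 0.0587]
tcp_rot: [-179.9, -0.3, -16.0]
force: [-0.4, 1.5, -0.7]
grip_width: 0.0118
finger_force: 0.0
```

>>> step_arm([
  [0, 40, -20, 0, 12],
  [-10, 80, -40, 0, 12],
  [-20, 120, -40, 0, 12],
  [-30, 160, -40, 0, 12],
  [-40, 200, -40, 0, 12],
  [-50, 240, -40, 0, 12],
  [-50, 240, -40, 0, 12],
  [-50, 240, -40, 0, 12],
])

```text
clock: 26.0
tool_pos: [0.3568, -0.1001, 0.097]
tcp_rot: [180.0, -0.0, -16.2]
force: [-0.8, 0.5, 0.1]
grip_width: 0.0119
finger_force: 0.0
```

```bash
python3 -c "
from h import *
sinks();im=manip.get_image('top');im2=manip.get_image('side');print(manip.get_obs()['clock'])
cv2.imwrite('pics/f.png',cv2.hconcat([cv2.resize(im['frame'][100:260,60:260,::-1],(400,320)),cv2.resize(im2['frame'][120:280,120:320,::-1],(400,320))]))
for n,i,z in(('module',im,0),('bottle',im,0)):print(n,[np.round(atz(i,q['position'],z),3).tolist() for q in manip.place_of(i,n)[:1]])
"
```

```text
side
  ([454.0, -271.0], [21.0, 41.0], 17, 239) bay -80 -421
  net [([639.0, 164.0], 0.48), ([613.0, 112.0], 0.41)]
top
  ([598.0, 80.0], [27.0, 26.0], 73, 118) bay -12 -48
  net [([638.0, 157.0], 0.72), ([595.0, 80.0], 0.51), ([625.0, 112.0], 0.49)]
26.3
module [[0.502, 0.318, 0.0]]
bottle [[0.461, -0.27, 0.0]]
```

View pics/f.png

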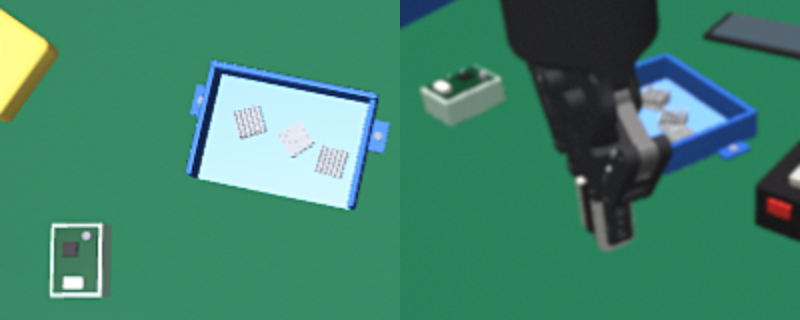

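All three sinks are well inside the bay (left crop at (250,121), (296,139) and (332,161)), and the module and bottle have not moved. I'm handing in the job.

```bash
python3 -c "
from station import manip
print(manip.hand_in())"
```

```text
the job is handed in; nothing more can be done
None
```

All three heat sinks were pushed along the bench into the blue bay and lie wholly inside it, the bottle and module stand where they were, and the job was handed in at about 26 s.

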